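# Refill the cover-slip flow lane

## Robot

A 6-joint arm with a two-finger parallel gripper is mounted at the origin on a cart in front of the work surface, level with it; the furniture and walls round the work are solid. World frame = base frame: x ahead of the robot, y to its left, z up, the work surface at z = 0. Lengths are in mm, angles in rad, forces in N, time in s.
With the tool pointing down it reaches from about 325 to 875 mm from the base axis. Payload 4.4 kg.
Tool frame: the origin (TCP) lies where the fingers leave the gripper's body, on its centre line; the fingertips stand 73 mm ahead of it and the grasp point (between the pads) lies 54 mm ahead of it; z points along the fingers, y is the line along which they close (so a half turn about z gives the same grasp; the last joint's range is limited). The gripper opens to 85 mm and grips with 20 to 120 N. Pads are 22 mm wide; open, the fingers measure 114 mm over their backs; the gripper's body (76 mm by 85 mm) begins 54 mm behind the grasp point. The pads swing forward as they close: fully open they stand 13 mm farther back than shut.
Start: joints at [-1.347, 0.207, 1.542, -0, 1.393, -0.15], TCP at [210.488, -535.091, 303.882] pointing down, gripper open.
Joint ranges: [-2.73, 2.73], [-0.86, 2.22], [0.23, 2.46], [-1.11, 4.25], [0.08, 2.63], [-2.82, 2.82]. Speed limits (rad/s): [2.79, 2.79, 3.14, 3.14, 3.14, 3.14].

## Interface

Orientations are given as a 3x3 rotation matrix whose columns are the frame's x, y, z axes.
In Python, from plant import ctrl gives the robot as it stands. Calls block until the motion is done:
- ctrl.move_ptp(position, orientation): joint-space move of the TCP to a pose.
- ctrl.move_l(position, rot=None, vel=150, threshold=None): straight line of the TCP; rot=None keeps the orientation; vel is the mean speed in mm/s. With threshold (N) it stops when the force on the tool has changed by that much, and returns True; else False.
- ctrl.set_joints(angles): joint-space move.
- ctrl.gripper_to(opening, force=None): finger opening in mm; force is the grip in N (None keeps the last); returns when the fingers have stopped.
- ctrl.hold(seconds).
- ctrl.solve_ik(position, orientation): joint angles nearest the present ones, or None.
- ctrl.read_state(): the state.
- ctrl.grab_frame(name): name is "scene" or "top" or "wrist"; returns the picture (384x512x3 uint8, red, green, blue); there is no depth.
- ctrl.camera_params(name): a dict with "mtx" (3x3 intrinsics, pixels), "R" (3x3) and "t" (3): a world point X has camera coordinates R X + t; the wrist camera has in their place "T_tool_cam" (4x4, takes a point from camera to tool coordinates, whose origin is the TCP and whose axes are the flange's). Camera axes: x right, y down, z forward; pixel columns grow to the right and rows downward; lengths in mm; the calibration is good to about 2 mm. A picture is of the moment at which its call begins: read the wrist's pose just before it. camera_params takes no time and is no camera call.
A pose or a line that the arm cannot do raises ctrl.MotionError and nothing moves.
- ctrl.finish_job(): hands the job in; it is judged then, once.
The state is a dict: "t": time; "q": joint angles; "qvel": joint speeds; "tau": joint torques, N m; "eef_pos": TCP position; "eef_rot": TCP orientation; "force": force on the tool from outside, world axes, zero at the start; "wrist_torque": the same for the moment, N m; "grip_width": finger opening in mm; "grasp_force": force on a finger pad.
Only numpy, scipy, OpenCV 4.12 (cv2) and the standard library are available. Lean on these libraries where they do the work, as an engineer would, in place of code of your own. Each camera call takes 0.05 s, during which the arm holds its last target. There are 200 camera calls.

## Task

Refill the cover-slip dispenser. Lift the canister by its handle, keeping it upright, off the mouth of the sloping lane and stand it on the green mat on the wooden case; then put every blue carton from the bench into the mouth of the lane, lying flat on the lane floor with its long side across the lane, so that they slide down in single file and queue against the orange stop. When all are queued, stand the canister back over the mouth where it was, centred on the two grey cheeks; leave the marker pen, bench timer and petri dish alone.

Things in the scene. Friction and masses are not known exactly. Their poses are not given: they have to be found in the camera images.
- dispenser: Fixed dispenser, 360 x 150 mm: dark base plate, white sloping lane (lane) and two grey cheeks, one each side of the lane near its upper end, x = 43 to 153 mm, 18 mm thick; their level tops, 184 mm above the bench, are the canister's stand. Origin: on its underside, mid-width; x towards the lane's upper end, z up.
- lane: Slick white floor sloping 25 deg, 325 mm long, 96 mm wide between walls 22 mm high; orange stop 30 mm high at the low end. Cheeks rise 14 to 66 mm over the floor. Origin: on the floor, mid-width, in the mouth, where cartons' centres are put in; x up the slope, y across, z square to the floor. Stop face at x = -270 mm; three queued cartons reach x = -120, four -70.
- mouth (a point): Point midway between the tops of the two cheeks, level with them: where the underside centre of the canister belongs. 184 mm above the bench.
- canister: Loose steel canister, blue lid, 0.25-0.5 kg; starts on the cheeks. Rubber foot disc 130 mm across, body 90 mm, lid top 79 mm up. Black grip bar of the handle along y, 90 mm long, 14 wide (x), 16 high, its middle 112 mm above the underside, on 8 mm posts at y = +-38 mm. Pinch the bar from above across x. Origin: centre of the underside, z up.
- mat: Green square mat, 150 x 150 mm, 3 mm thick, fixed on the top of the low wooden case (170 x 340 mm) in the middle of the bench: the place where the canister stands meanwhile. Origin: centre of its underside, 62 mm above the bench.
- carton_1: Flat blue carton of cover slips, 50 mm (x) x 85 mm (y) x 12 mm (z), 50 g, rigid, loose, lying flat on the bench; pick it across its 50 mm width. Two to four of these cartons are present. Origin: centre of the underside.
- carton_2: Flat blue carton of cover slips, 50 mm (x) x 85 mm (y) x 12 mm (z), 50 g, rigid, loose, lying flat on the bench; pick it across its 50 mm width. Two to four of these cartons are present. Origin: centre of the underside.
- carton_3: Flat blue carton of cover slips, 50 mm (x) x 85 mm (y) x 12 mm (z), 50 g, rigid, loose, lying flat on the bench; pick it across its 50 mm width. Two to four of these cartons are present. Origin: centre of the underside.
- carton_4: Flat blue carton of cover slips, 50 mm (x) x 85 mm (y) x 12 mm (z), 50 g, rigid, loose, lying flat on the bench; pick it across its 50 mm width. Two to four of these cartons are present. Origin: centre of the underside.
- magnifier_lamp: Fixed magnifier lamp: its white ring head, 290 mm across, hangs 170 to 265 mm above the bench, centred 5 mm (x), -178 mm (y) from the origin; keep the gripper clear of it. Origin: on the bench surface, z up.
- marker_red: Bystander: marker pen with red cap, 12 x 134 x 14 mm, lying at the front edge of the bench. Origin: centre of the underside.
- bench_timer: Bystander: white bench timer, 66 x 64 x 19 mm. Origin: centre of the underside.
- petri_dish: Bystander: petri dish with lid, 90 mm diameter, 15 mm high. Origin: centre of the underside.

How it is judged (in metres and radians):
On the way, in this order (a step that is already met when the one before it is completed fails the run):
1. the canister stands upright on the green mat, let go (horizontal distance between canister and mat below 0.045 m and z of canister in the frame of mat between -0.001 and 0.008 m and angle between canister's own z axis and vertical below 0.06 rad and linear speed of canister below 0.02 m/s and contact force between the fingers and canister below 0.2 N), for 0.2 s.
2. every carton lies flat and crosswise on the lane floor, queued against the stop or the carton before it, let go (x of carton_1 in the frame of lane between -0.255 and -0.055 m and y of carton_1 in the frame of lane between -0.015 and 0.015 m and z of carton_1 in the frame of lane between -0.004 and 0.005 m and angle between the z axis of each of carton_1, carton_2, carton_3, carton_4 and the z axis of lane, either way round below 0.1 rad and angle between the y axis of each of carton_1, carton_2, carton_3, carton_4 and the y axis of lane, either way round below 0.35 rad and linear speed of each of carton_1, carton_2, carton_3, carton_4 below 0.02 m/s and contact force between the fingers and carton_1 below 0.2 N and (x of carton_1 in the frame of lane below -0.239 m or distance between carton_1 and carton_2 below 0.058 m or distance between carton_1 and carton_3 below 0.058 m or distance between carton_1 and carton_4 below 0.058 m) and x of carton_2 in the frame of lane between -0.255 and -0.055 m and y of carton_2 in the frame of lane between -0.015 and 0.015 m and z of carton_2 in the frame of lane between -0.004 and 0.005 m and contact force between the fingers and carton_2 below 0.2 N and (x of carton_2 in the frame of lane below -0.239 m or distance between carton_2 and carton_1 below 0.058 m or distance between carton_2 and carton_3 below 0.058 m or distance between carton_2 and carton_4 below 0.058 m) and x of carton_3 in the frame of lane between -0.255 and -0.055 m and y of carton_3 in the frame of lane between -0.015 and 0.015 m and z of carton_3 in the frame of lane between -0.004 and 0.005 m and contact force between the fingers and carton_3 below 0.2 N and (x of carton_3 in the frame of lane below -0.239 m or distance between carton_3 and carton_1 below 0.058 m or distance between carton_3 and carton_2 below 0.058 m or distance between carton_3 and carton_4 below 0.058 m) and x of carton_4 in the frame of lane between -0.255 and -0.055 m and y of carton_4 in the frame of lane between -0.015 and 0.015 m and z of carton_4 in the frame of lane between -0.004 and 0.005 m and contact force between the fingers and carton_4 below 0.2 N and (x of carton_4 in the frame of lane below -0.239 m or distance between carton_4 and carton_1 below 0.058 m or distance between carton_4 and carton_2 below 0.058 m or distance between carton_4 and carton_3 below 0.058 m) and x of any of carton_1, carton_2, carton_3, carton_4 in the frame of lane below -0.239 m), for 0.2 s.
At the end, for the whole second after the job is handed in: Every carton flat on the lane floor (5 mm), crosswise within 0.35 rad, at rest, within 8 mm of the stop or the next carton, the first at the stop; the canister upright and at rest on both cheeks within 20 mm of the centre of the mouth; nothing held (all of step 2 and angle between canister's own z axis and vertical below 0.06 rad and linear speed of canister below 0.02 m/s and contact force between the fingers and canister below 0.2 N and horizontal distance between canister and mouth below 0.02 m and z of canister in the frame of dispenser between 0.179 and 0.19 m); the robot touches nothing.
It fails at once if the canister is tipped over (more than 0.6 rad) (angle between canister's own z axis and vertical above 0.6 rad).
It fails at once if the marker red is pushed more than 50 mm (distance of marker_red from where it was at the start of the episode above 0.05 m).
It fails at once if the bench timer is pushed more than 50 mm (distance of bench_timer from where it was at the start of the episode above 0.05 m).
It fails at once if the petri dish is pushed more than 50 mm (distance of petri_dish from where it was at the start of the episode above 0.05 m).
Of carton_1, carton_2, carton_3, carton_4 only 2 to 4 are there at a start; the rules pass over those that are not, and their reading is None.
At some moment in a run one of carton_1, carton_2, carton_3, carton_4 may be knocked a few centimetres aside while the robot is not near it.
It also fails if it takes over 210 s, if anything falls off the work surface, if the arm or the gripper's body presses on something with over 40 N, if the wrist force passes 120 N, or if a joint passes its speed limit or range.

## Working session

There is one attempt and no reset: what is moved stays moved. The work goes in short steps, each a Python script; the robot and the scene stay as the last script left them, time stands still between calls to the robot, and variables do not carry over. Pictures are saved under pics/ and viewed, at most 16 in all, crops included, and the job is handed in when it is done.

```bash
ls; mkdir -p pics
python3 - <<'E'
from plant import ctrl
import cv2,numpy as np
for n in("scene","top"):
    cv2.imwrite(f"pics/{n}0.png",cv2.cvtColor(ctrl.grab_frame(n),cv2.COLOR_RGB2BGR))
    p=ctrl.camera_params(n); print(n,{k:np.round(v,3).tolist() for k,v in p.items()})
print(ctrl.camera_params("wrist")); s=ctrl.read_state(); print(s["t"],s["eef_pos"],s["eef_rot"])
E
```

```text
pics
plant.py
scene {'mtx': [[348.139, 0.0, 257.588], [0.0, 348.139, 193.871], [0.0, 0.0, 1.0]], 'R': [[-0.539, -0.842, 0.003], [-0.437, 0.276, -0.856], [0.72, -0.463, -0.517]], 't': [216.234, 360.432, 725.12]}
top {'mtx': [[355.965, 0.0, 248.335], [0.0, 355.965, 192.476], [0.0, 0.0, 1.0]], 'R': [[0.034, -0.999, 0.005], [-0.977, -0.034, -0.211], [0.211, 0.003, -0.977]], 't': [-88.839, 532.142, 1452.418]}
{'mtx': array([[342.81464812,   0.        , 248.73374866],
       [  0.        , 342.81464812, 190.0665599 ],
       [  0.        ,   0.        ,   1.        ]]), 'T_tool_cam': array([[-9.87693673e-04, -9.54984757e-01, -2.96653229e-01,
         7.46436834e+01],
       [ 9.99999459e-01, -1.04046955e-03,  2.00214305e-05,
         6.10408121e-01],
       [-3.27778813e-04, -2.96653049e-01,  9.54985268e-01,
        -6.80817234e+01],
       [ 0.00000000e+00,  0.00000000e+00,  0.00000000e+00,
         1.00000000e+00]])}
0.1 [ 210.35531938 -534.56759974  302.84810832] [[ 9.30609193e-01  3.66014099e-01 -4.58220375e-04]
 [ 3.66014257e-01 -9.30607086e-01  2.00381071e-03]
 [ 3.06999843e-04 -2.03247986e-03 -9.99997887e-01]]
```

View pics/scene0.png

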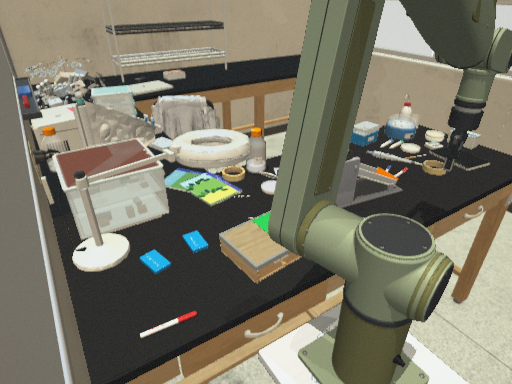

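View pics/top0.png

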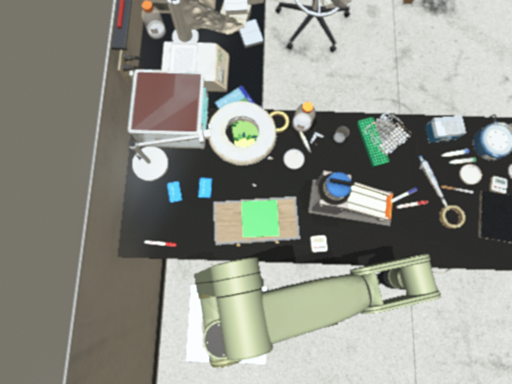

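The scene picture shows two blue cartons at (155,261) and (195,241), the case with the green mat at (262,220), and the dispenser half hidden by the arm. The top picture shows the cartons at (174,191) and (205,187), the mat at (260,218), the canister at (337,186), the lane running to the orange stop at (390,205), and the lamp ring at (243,132).

```bash
cat > h.py <<'E'
from plant import ctrl
import cv2,numpy as np
from scipy.spatial.transform import Rotation as Ro
def down(a): # tool z down, closing axis y at angle a+90 (tool x at angle a)
    c,s=np.cos(a),np.sin(a); return np.array([[c,s,0],[s,-c,0],[0,0,-1.]])
def cam(n):
    p=ctrl.camera_params(n)
    if n!="wrist": return p["mtx"],np.array(p["R"]),np.array(p["t"])
    s=ctrl.read_state(); T=np.eye(4);T[:3,:3]=s["eef_rot"];T[:3,3]=s["eef_pos"]
    M=np.linalg.inv(T@p["T_tool_cam"]); return p["mtx"],M[:3,:3],M[:3,3]
def ray(c,uv):
    K,R,t=c; d=R.T@np.linalg.solve(K,[uv[0],uv[1],1.]); return -R.T@t,d
def onz(c,uv,z):
    o,d=ray(c,uv); return o+d*(z-o[2])/d[2]
def proj(c,X):
    K,R,t=c; x=(np.atleast_2d(X)@R.T+t)@K.T; return x[:,:2]/x[:,2:]
def tri(obs): # [(cam,uv),...] -> point, max miss
    A=np.zeros((3,3));b=np.zeros(3);L=[]
    for c,uv in obs:
        o,d=ray(c,uv);d=d/np.linalg.norm(d);P=np.eye(3)-np.outer(d,d);A+=P;b+=P@o;L.append((P,o))
    x=np.linalg.solve(A,b); return x,max(np.linalg.norm(P@(x-o)) for P,o in L)
def grab(n,name):
    c=cam(n); im=ctrl.grab_frame(n); im=cv2.cvtColor(im,cv2.COLOR_RGB2BGR); cv2.imwrite(f"pics/{name}.png",im); np.savez(f"pics/{name}.npz",K=c[0],R=c[1],t=c[2]); return c,im
def load(name):
    f=np.load(f"pics/{name}.npz"); return (f["K"],f["R"],f["t"]),cv2.imread(f"pics/{name}.png")
def blobs(im,lo,hi,amin=60):
    m=cv2.inRange(cv2.cvtColor(im,cv2.COLOR_BGR2HSV),np.array(lo),np.array(hi))
    m=cv2.morphologyEx(m,cv2.MORPH_CLOSE,np.ones((5,5)))
    cs,_=cv2.findContours(m,cv2.RETR_EXTERNAL,cv2.CHAIN_APPROX_NONE)
    return [c[:,0,:].astype(float) for c in cs if cv2.contourArea(c)>amin]
def cartons(c,im,z=12,amin=300):
    out=[]
    for b in blobs(im,(98,170,90),(112,255,255),amin):
        P=np.array([onz(c,p,z)[:2] for p in b],np.float32)
        (x,y),(w,h),a=cv2.minAreaRect(P)
        if w>h: a+=90
        # a: angle of short side (world deg)
        if 10<min(w,h)<150: out.append((x,y,min(w,h),max(w,h),np.deg2rad((a+90)%180-90)))
    return out
E
python3 - <<'E'
from h import *
c=cam("top")
im=cv2.imread("pics/top0.png")
for n,uv,z in[("c1",(174,191),12),("c2",(205,187),12),("mat",(260,218),65),("can",(337,183),263),("stopctr",(390,204),30),("lamp",(243,132),220),("pen",(160,243),10),("timer",(319,243),19),("dish",(294,158),15)]: print(n,onz(c,uv,z).round())
for b in blobs(im,(98,170,90),(112,255,255),40): print("blue",b.mean(0),len(b))
for k in cartons(c,im,12,40): print(np.round(k,2))
E
```

```text
c1 [540. 254.  12.]
c2 [563. 120.  12.]
mat [ 426. -123.   65.]
can [ 537. -396.  263.]
stopctr [ 511. -681.   30.]
lamp [741. -42. 220.]
pen [313. 296.  10.]
timer [ 335. -376.   19.]
dish [ 708. -269.   15.]
```

Run:
```python
from h import *
ims=[]
for i,p in enumerate([(590,-480,420),(530,-330,420)]):
    try: ctrl.move_ptp(p,down(0.))
    except ctrl.MotionError as e: print(i,e); continue
    c,im=grab("wrist",f"d{i}"); ims.append(im)
# oblique look under lamp
R=Ro.from_euler('y',-50,degrees=True).as_matrix()@down(0.)
for p in[(420,-40,330),(400,-80,300),(380,0,280)]:
    try: ctrl.move_ptp(p,R); c,im=grab("wrist","lamp0"); ims.append(im); print(p);break
    except ctrl.MotionError as e: print(p,e)
ctrl.move_ptp((450,150,350),down(0.))
c,im=grab("wrist","car0"); ims.append(im)
while len(ims)<4: ims.append(im*0)
cv2.imwrite("pics/m0.png",cv2.resize(np.vstack([np.hstack(ims[:2]),np.hstack(ims[2:4])]),(800,600)))
_,t=load("top0") if 0 else (0,cv2.imread("pics/top0.png"))
print(cv2.cvtColor(t[189:192,172:176],cv2.COLOR_BGR2HSV)[1], ctrl.read_state()["t"])
```

```text
(420, -40, 330)
[[ 97 121 251]
 [ 96 121 251]
 [ 97 143 251]
 [ 97 156 251]] 4.6083
```

View pics/m0.png

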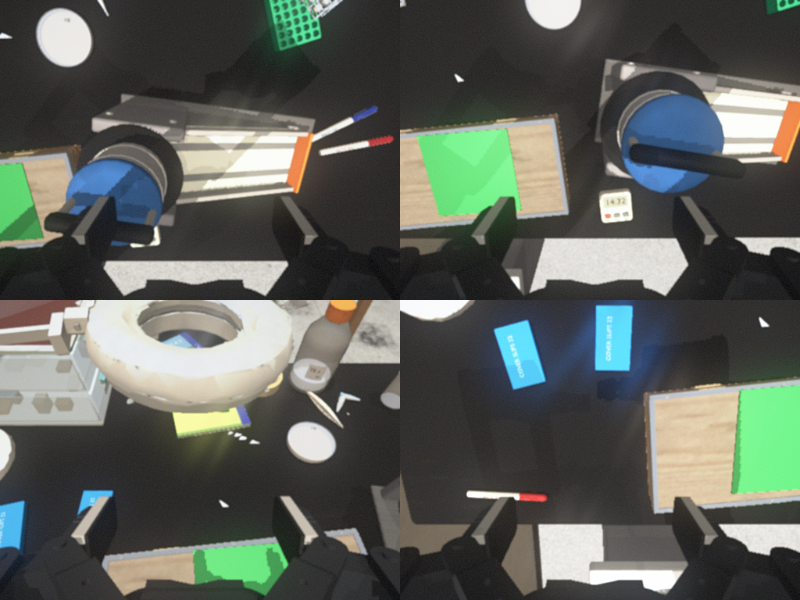

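Top row: the canister, its black bar and the lane with the orange stop (about (300,160) left tile). Bottom left: the lamp ring with a coloured magazine under it. Bottom right: two cartons at (520,353) and (614,337). I'll check that no carton hides under the lamp.

Run:
```python
from h import *
R=Ro.from_euler('y',-65,degrees=True).as_matrix()@down(0.)
for p in[(430,0,190),(400,0,210),(380,0,230)]:
    try: ctrl.move_ptp(p,R); c,im=grab("wrist","lamp1"); print(p);break
    except ctrl.MotionError as e: print(p,e)
c2,s=grab("scene","scene1"); c3,t=grab("top","top1")
a=cv2.resize(im,(400,300)); b=cv2.resize(s[90:240,100:300],(400,300)); d=cv2.resize(t[80:230,120:320],(400,300)); e=cv2.resize(t[80:260,300:512],(400,300))
cv2.imwrite("pics/m1.png",np.vstack([np.hstack([a,b]),np.hstack([d,e])]))
```

```text
(430, 0, 190) the arm cannot take that pose within its joint ranges
(400, 0, 210) the arm cannot take that pose within its joint ranges
(380, 0, 230) the arm cannot take that pose within its joint rangesTraceback (most recent call last):
  File "<stdin>", line 7, in <module>
NameError: name 'im' is not defined. Did you mean: 'id'?
```

View pics/d0.png

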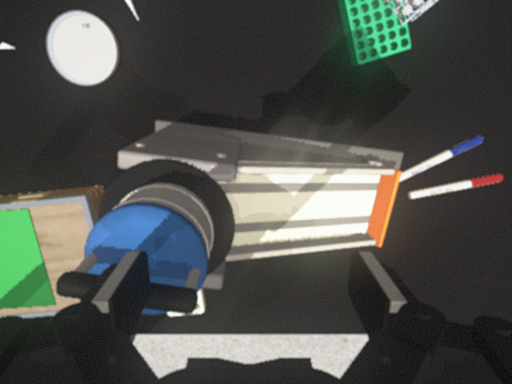

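View pics/d1.png

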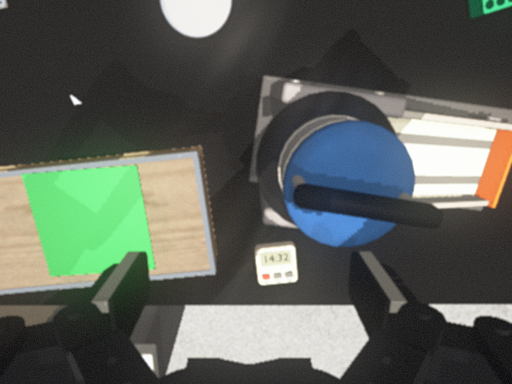

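Run:
```python
from h import *
ims=[]
for i,p in enumerate([(470,-330,430),(470,-460,430)]):
    ctrl.move_ptp(p,down(0.)); c,im=grab("wrist",f"b{i}"); ims.append(im)
c2,s=grab("scene","scene1"); c3,t=grab("top","top1")
b=cv2.resize(s[90:240,100:300],(400,300)); d=cv2.resize(t[80:230,120:320],(400,300))
cv2.imwrite("pics/m1.png",np.vstack([np.hstack([cv2.resize(i,(400,300)) for i in ims]),np.hstack([b,d])]))
```

```text
(no output)
```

View pics/m1.png

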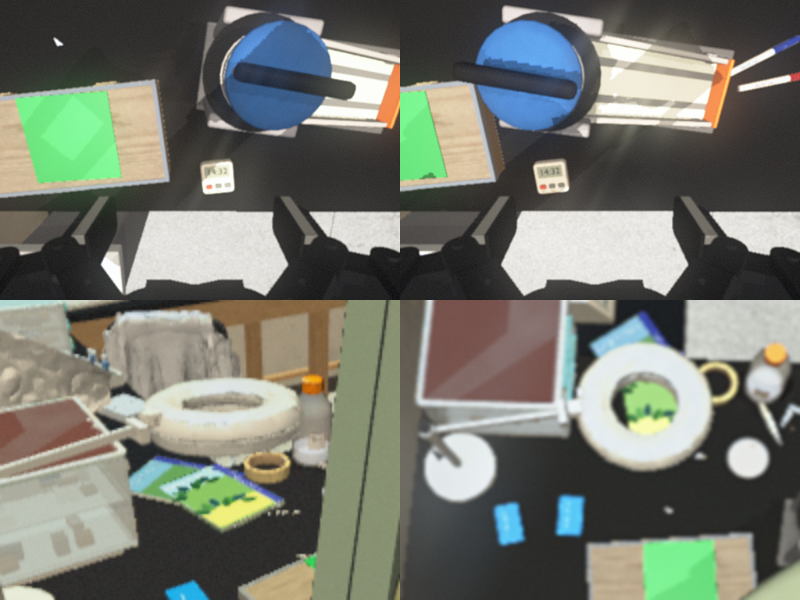

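No carton around the lamp; only two are on the bench (lower right tile, (509,523) and (570,515)). The bar is clear in both upper tiles, spanning (238,70)-(352,90) in the left one and (457,70)-(578,90) in the right one.

Run:
```python
from h import *
ob=[[],[]];
for n,e0,e1 in[("b0",(301,92),(455,116)),("b1",(68,88),(228,115))]:
    c,im=load(n)
    ob[0].append((c,e0));ob[1].append((c,e1))
    print(n,[onz(c,e,304).round(1) for e in(e0,e1)])
for n,e0,e1 in[("d1",(295,193),(440,214))]:
    c,im=load(n); print(n,[onz(c,e,304).round(1) for e in(e0,e1)])
A,ma=tri(ob[0]);B,mb=tri(ob[1]);print(A.round(1),ma,B.round(1),mb,np.linalg.norm(B-A),"mid",(A+B)/2,"ang",np.arctan2(B[0]-A[0],-(B[1]-A[1])))
# lid: blue contour
for n in("b0","b1","d1","d0"):
    c,im=load(n)
    for b in blobs(im,(100,120,60),(120,255,255),3000):
        h=cv2.convexHull(np.array([onz(c,p,263)[:2] for p in b],np.float32)); print(n,cv2.minEnclosingCircle(h))
# mat
for n in("b0","car0","d1"):
    c,im=load(n)
    for b in blobs(im,(50,120,80),(70,255,255),3000):
        P=np.array([onz(c,p,65)[:2] for p in b],np.float32); print(n,"mat",cv2.minAreaRect(P))
for n in("car0",):
    c,im=load(n)
    for b in blobs(im,(92,110,120),(112,255,255),300):
        P=np.array([onz(c,p,12)[:2] for p in b],np.float32); print("carton",cv2.minAreaRect(P))
# stop orange
for n in("b1","d0"):
    c,im=load(n)
    for b in blobs(im,(5,150,120),(18,255,255),300):
        print(n,"stop px",cv2.boxPoints(cv2.minAreaRect(b.astype(np.float32))).round().tolist())
```

```text
b0 [array([ 541. , -358.3,  304. ]), array([ 528.2, -444.3,  304. ])]
b1 [array([ 543. , -363.1,  304. ]), array([ 528.6, -449.3,  304. ])]
d1 [array([ 545.5, -358.2,  304. ]), array([ 532.6, -442.4,  304. ])]
[ 541.8 -359.4  296.7] 1.0276282718856802 [ 527.7 -448.9  296.3] 0.19064225724386494 90.61326809225572 mid [ 534.77493616 -404.11577848  296.52395992] ang -0.15650851568359958
b0 ((534.8140258789062, -400.3125), 45.000797271728516)
b1 ((534.8199462890625, -405.1410827636719), 45.38843536376953)
d1 ((536.487060546875, -400.48040771484375), 45.248146057128906)
d0 ((540.657470703125, -406.3368835449219), 44.64210891723633)
b0 mat ((427.8105163574219, -121.81803131103516), (146.04473876953125, 146.5083770751953), 4.3179097175598145)
car0 mat ((424.86834716796875, -93.43199920654297), (147.52023315429688, 96.27449035644531), 4.528242111206055)
d1 mat ((427.6031494140625, -121.89778900146484), (147.62632751464844, 146.3353271484375), 4.308815002441406)
carton ((538.63916015625, 254.80593872070312), (86.68653106689453, 52.335723876953125), 13.830870628356934)
carton ((563.6771850585938, 131.43246459960938), (71.060791015625, 92.48139190673828), 89.29190063476562)
b1 stop px [[385.0, 159.0], [409.0, 71.0], [429.0, 76.0], [405.0, 164.0]]
d0 stop px [[363.0, 243.0], [384.0, 166.0], [402.0, 171.0], [381.0, 248.0]]
```

Run:
```python
from h import *
a0=np.arctan2(89.3,14.0); P=np.array([535.3,-402.5,0])
best=None
for a in(a0,a0-np.pi):
    q=ctrl.solve_ik((P[0],P[1],430),down(a)); print(a,None if q is None else np.round(q,2))
    if q is not None and (best is None or abs(q[5])<abs(best[1][5])): best=(a,q)
a=best[0]; R=down(a)
ctrl.move_ptp((P[0],P[1],430),R); ctrl.gripper_to(60)
print(ctrl.move_l((P[0],P[1],351),vel=80,threshold=8))
ctrl.gripper_to(5,force=60); s=ctrl.read_state(); print(s["grip_width"],s["grasp_force"],s["eef_pos"],s["t"])
np.savez("grasp.npz",p=s["eef_pos"],a=a,cmd=[P[0],P[1],351])
ctrl.move_l((P[0],P[1],356),vel=30); ctrl.move_l((P[0],P[1],425),vel=80)
s=ctrl.read_state(); print(s["grip_width"],s["grasp_force"],s["force"],s["wrist_torque"])
c,im=grab("wrist","lift"); c,sc=grab("scene","lift_s")
cv2.imwrite("pics/m2.png",np.hstack([cv2.resize(im,(400,300)),cv2.resize(sc,(400,300))]))
```

```text
1.4152872198385942 [-0.77  0.35  1.1  -0.    1.69 -0.62]
-1.726305433751199 [-0.77  0.35  1.1  -0.    1.69  2.52]
False
12.942189625807266 59.405250549316406 [ 535.21779194 -402.75164735  351.47631517] 10.4333
12.898914819059073 58.70297849178314 [-0.57634212  0.42104778 -3.69869919] [-0.02739078 -0.04979839 -0.03399197]
```

View pics/m2.png

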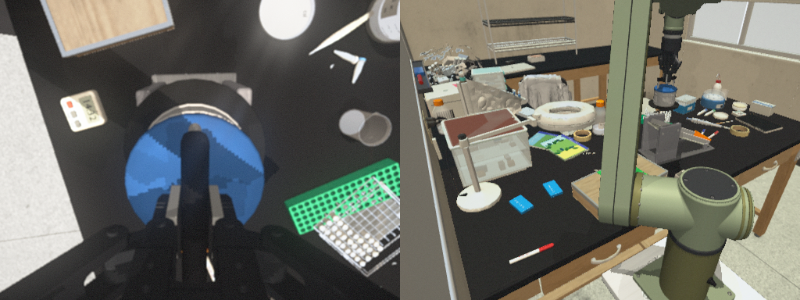

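The canister is held level by its bar at (195,170) in the left tile, clear of the dispenser.

Run:
```python
from h import *
g=np.load("grasp.npz"); R=down(float(g["a"])); M=np.array([427.7,-121.9])
ctrl.move_l((*M,425),vel=200)
ctrl.move_l((*M,245),vel=120)
print(ctrl.move_l((*M,226),vel=25,threshold=5)); s=ctrl.read_state(); print(s["eef_pos"],s["force"],s["wrist_torque"])
ctrl.gripper_to(50); ctrl.hold(0.3)
ctrl.move_l((*M,330),vel=150)
c,_=grab("scene","mat_s"); 
ims=[]
for i,p in enumerate([(470,-380,430),(560,-480,430)]):
    ctrl.move_ptp(p,down(0.)); c,im=grab("wrist",f"e{i}"); ims.append(im)
print(ctrl.read_state()["t"])
cv2.imwrite("pics/m3.png",cv2.resize(np.vstack(ims),(512,768))[:600] if 0 else np.hstack([cv2.resize(i,(400,300)) for i in ims]))
```

```text
True
[ 427.59244028 -121.90090606  232.39409239] [0.12019533 0.26572471 3.8157657 ] [0.0101805  0.05468808 0.04891753]
19.0917
```

View pics/e1.png

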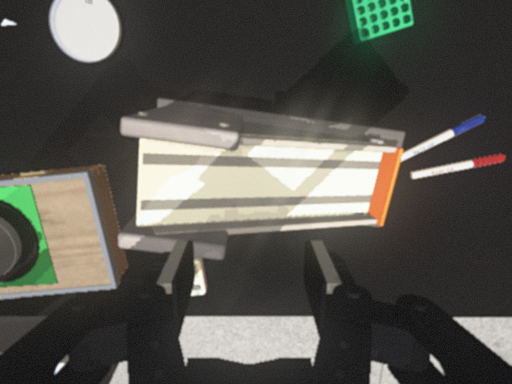

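View pics/e0.png

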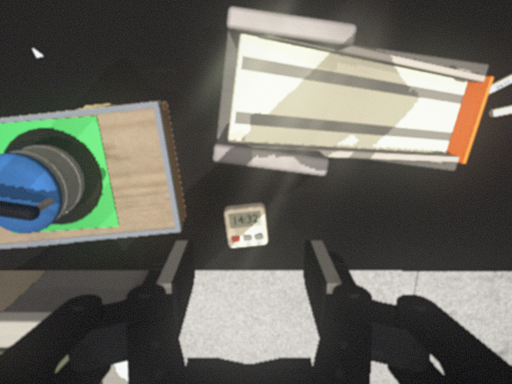

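The canister stands on the mat (e1 left edge). Far cheek top corners are (122,118)-(241,137) in e1 and (230,7)-(355,25) in e0; the lane floor's upper corners are (141,140), (137,225) in e1 and (237,34), (231,143) in e0.

```bash
python3 - <<'E'
from h import *
c0,_=load("e0");c1,_=load("e1")
D={"floor_far":((238,34),(142,140)),"floor_near":((230,143),(137,226)),
"stop_top_far":((492,78),(402,149)),"stop_top_near":((466,163),(382,226)),
"cheekF_a":((230,7),(122,118)),"cheekF_b":((355,25),(241,137)),"cheekF_b2":((352,46),(240,150)),"cheekF_a2":((229,28),(121,133)),
"cheekN_a":((216,145),(120,234)),"cheekN_b":((328,162),(227,246)),}
X={}
for k,(u0,u1) in D.items():
    x,m=tri([(c0,u0),(c1,u1)]); X[k]=x; print(k,x.round(1),round(m,1))
E
python3 - <<'E'
import cv2,numpy as np
a=cv2.imread('pics/e0.png')[0:190,200:510];b=cv2.imread('pics/e1.png')[90:270,100:420]
cv2.imwrite('pics/m4.png',np.vstack([cv2.resize(a,(490,300),interpolation=2),cv2.resize(b,(490,300),interpolation=2)]))
E
```

```text
floor_far [ 584.5 -372.4  162.4] 3.4
floor_near [ 489.  -360.5  159.2] 0.8
stop_top_far [ 551.5 -683.2   45.1] 0.4
stop_top_near [ 444.8 -665.4   54.5] 0.2
cheekF_a [ 605.1 -364.1  180.4] 0.1
cheekF_b [ 589.8 -470.5  181. ] 2.5
cheekF_b2 [ 575.2 -470.3  173.7] 1.0
cheekF_a2 [ 590.4 -362.1  179. ] 1.2
cheekN_a [ 489.9 -349.3  179.9] 0.1
cheekN_b [ 471.9 -456.6  170.7] 0.1
```

View pics/m4.png

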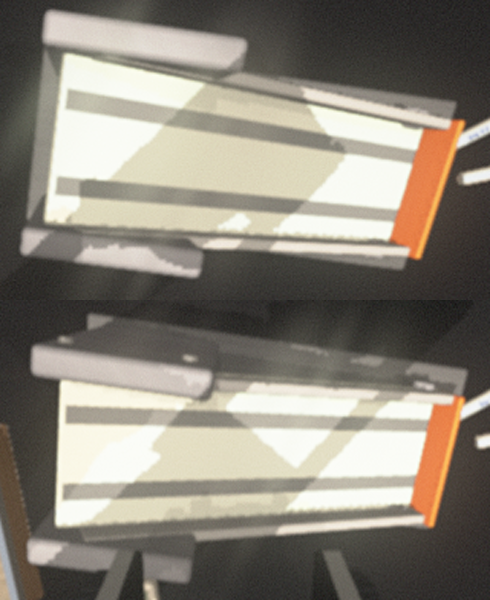

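```bash
cat > fit.py <<'E'
from h import *
from scipy.optimize import least_squares
c=[load("e0")[0],load("e1")[0]]
obs=[("f",1,(238,34),(142,140)),("f",-1,(230,143),(137,226)),("s",1,(492,78),(402,149)),("s",-1,(466,163),(382,226)),
("o+",1,(229,7),(121,118)),("o-",1,(355,25),(240,135)),("i-",1,(352,45),(239,150)),("i+",1,(228,27),(121,134)),("i+",-1,(216,145),(118,234)),("i-",-1,(328,160),(226,245)),("o-",-1,(325,174),(224,259)),("o+",-1,(215,158),(118,247))]
C,S=np.cos(np.deg2rad(25)),np.sin(np.deg2rad(25))
def res(p):
    x,y,yaw,hi,hs,zf,t,zc=p; u=np.array([np.cos(yaw),np.sin(yaw),0]);v=np.array([u[1],-u[0],0]);r=[]
    for k,sg,*uv in obs:
        if k=="f": s,l,z=55*C,48,zf+55*S
        elif k=="s": s,l,z=-(270+t)*C-30*S,hs,zf-(270+t)*S+30*C
        else: s=55 if k[1]=="+" else -55; l=hi+(18 if k[0]=="o" else 0); z=zc
        X=np.array([x,y,0])+u*s+v*sg*l+[0,0,z]
        for cc,q in zip(c,uv): r+=list(proj(cc,X)[0]-q)
    r+=[(zc-184)/3,(zf-144)/5,(t-5)/5]
    return np.array(r)
f=least_squares(res,[535,-403,np.deg2rad(81),50,54,144,5,184],loss="soft_l1")
print(f.x.round(3),np.rad2deg(f.x[2])); print(res(f.x).round(1)); np.save("disp.npy",f.x)
E
python3 fit.py
```

```text
[ 532.301 -408.569    1.44    49.67    54.801  139.575   12.708  176.051] 82.53031077148604
[ -5.1   0.6 -10.3  -4.3  -8.6  -2.2  -8.    0.    0.3  -0.4   0.3   0.4
  -1.6   0.   -0.1  -0.8  -0.2  -0.7   1.   -2.1   2.2   0.    0.8  -3.4
   0.5   2.6  -0.6   0.6  -1.6   2.5   0.6   1.3  -1.3  -0.9   1.6  -1.9
   1.6  -0.9   0.7  -0.1   0.9   3.2   0.8   1.4  -2.2   4.7   1.2   0.9
  -2.6  -0.9   1.5]
```

```bash
sed -i 's/x,y,yaw,hi,hs,zf,t,zc=p/x,y,yaw,hi,hs,zf,t,zc,s0=p/; s/s,l,z=55\*C,/s,l,z=s0+55*C,/; s/s,l,z=-(270+t)/s,l,z=s0-(270+t)/; s/,184\],loss/,184,0],loss/; s/(zc-184)\/3,/(zc-184)\/1,s0\/10,/' fit.py; python3 fit.py; sed -i 's/\[("f",1.*226)),("s"/[("s"/' fit.py; python3 fit.py
```

```text
[ 532.641 -408.125    1.44    49.438   54.322  138.733    2.095  176.92
   -8.547] 82.51823602702945
[ 3.9  1.7 -1.7 -3.6 -0.3 -1.6 -0.1  0.4  1.  -0.4  0.3  1.  -0.9 -0.
 -0.1 -0.3 -0.8 -1.1  0.2 -2.2  1.9 -0.3  0.3 -3.4  0.3  2.4 -1.1  0.6
 -2.2  2.2 -0.2  1.3 -1.9 -1.4  0.8 -2.1  1.4 -1.3  0.2 -0.2  0.6  2.9
  0.3  1.3 -2.8  4.3  0.4  0.7 -7.1 -0.9 -1.1 -0.6]
[ 532.836 -408.153    1.44    49.353   54.194  141.61     6.801  177.115
   -3.683] 82.48089744750484
[ 1.  -0.4  0.1  1.1 -1.  -0.1 -0.3 -0.2 -0.8 -1.3  0.1 -2.3  2.1 -0.4
  0.3 -3.4  0.4  2.3 -1.   0.6 -2.2  2.  -0.3  1.2 -1.9 -1.7  0.7 -2.3
  1.4 -1.5  0.2 -0.3  0.7  2.7  0.3  1.2 -2.8  4.   0.3  0.6 -6.9 -0.4
 -0.5  0.4]
```

```bash
sed -i 's/(98,170,90),(112/(92,110,110),(112/' h.py
python3 - <<'E'
from h import *
M=(427.7,-121.9)
ctrl.move_ptp((590,150,380),down(0.)); 
ims=[]
for i,p in enumerate([(590,190,380),(560,230,330)]):
    ctrl.move_ptp(p,down(0.)); c,im=grab("wrist",f"k{i}"); ims.append(cv2.resize(im,(400,300)))
    for k in cartons(c,im): print(np.round(k,2))
cv2.imwrite("pics/m5.png",np.hstack(ims)); print(ctrl.read_state()["t"])
# two-view height of each carton's top centre
cs=[load(f"k{i}") for i in(0,1)]
B=[[cv2.minAreaRect(b.astype(np.float32))[0] for b in sorted(blobs(im,(92,110,110),(112,255,255),1500),key=lambda b:b[:,0].mean())] for _,im in cs]
for u,v in zip(*B): print(u,v,tri([(cs[0][0],u),(cs[1][0],v)]))
E
```

```text
[ 320.21 -194.73   25.11   99.31   -1.35]
[539.37 255.29  51.96  87.07  -1.33]
[561.99 123.09  51.97  86.98   1.56]
[539.02 255.46  51.94  86.61  -1.33]
[561.23 123.18  51.76  85.23   1.56]
22.1167
(198.43397521972656, 182.51885986328125) (224.29974365234375, 168.42205810546875) (array([539.28490862, 256.34787197,   8.58720021]), np.float64(0.01600402682079237))
(299.92071533203125, 165.82264709472656) (341.4855041503906, 148.9505157470703) (array([562.31916135, 122.26106239,   9.89847007]), np.float64(0.053247528720440744))
```

View pics/m5.png

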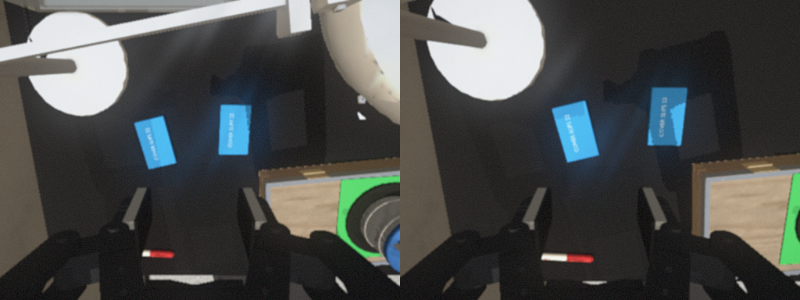

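Both cartons are clear: left tile (155,142) and (235,130); lamp arm is well behind them, marker at (158,254).

```bash
cat > ops.py <<'E'
from h import *
yaw=np.deg2rad(82.0); u=np.array([np.cos(yaw),np.sin(yaw),0]); v=np.array([u[1],-u[0],0])
th=np.deg2rad(25); n=-u*np.sin(th)+np.array([0,0,np.cos(th)]); sl=u*np.cos(th)+np.array([0,0,np.sin(th)])
def Rlane(sg): # tool y = sg*slope dir, z=-n
    y=sg*sl; z=-n; return np.column_stack([np.cross(y,z),y,z])
def pick(x,y,short):
    a=short+np.pi/2
    while a<np.pi/2: a+=np.pi
    if a>1.5*np.pi: a-=np.pi
    R=down(a); ctrl.gripper_to(66)
    ctrl.move_ptp((x,y,180),R); ctrl.move_l((x,y,95),vel=120)
    hit=ctrl.move_l((x,y,60),vel=25,threshold=4); z=ctrl.read_state()["eef_pos"][2]
    print("contact",hit,z)
    ctrl.move_l((x,y,z+4),vel=20); ctrl.gripper_to(40,force=25); s=ctrl.read_state(); print("grip",s["grip_width"],s["grasp_force"])
    ctrl.move_l((x,y,z+12),vel=30); ctrl.move_l((x,y,330),vel=200)
    return z+4
E
python3 - <<'E'
from ops import *
z=pick(539.2,255.5,-1.33)
ctrl.hold(.2); print(ctrl.read_state()["grip_width"],ctrl.read_state()["t"])
np.save("pickz.npy",z)
M0=np.array([533.5,-406,0.]); 
for sg in(1,-1):
    P=M0+[0,0,142]+n*(z+60); q=ctrl.solve_ik(P,Rlane(sg)); print(sg,P.round(),None if q is None else np.round(q,2))
E
```

```text
contact True 66.10460645260996
grip 49.06933193593915 27.26746827363968
49.13426125735478 29.85
1 [ 526. -460.  260.] [-0.95  0.65  1.07  0.3   1.74 -2.37]
-1 [ 526. -460.  260.] [-0.95  0.65  1.07  0.3   1.74  0.77]
```

```bash
cat >> ops.py <<'E'
def transit(): # from carton side to the lane, clear of lamp and canister
    ctrl.move_l((430,100,400),vel=250); ctrl.move_l((430,-130,400),vel=250)
def above(sg,lat=0,h=60,s=0):
    zc=float(np.load("pickz.npy")); return np.array([533.5,-406,142.])+n*(zc+h)+v*lat+sl*s
E
python3 - <<'E'
from ops import *
transit()
R=Rlane(-1); ctrl.move_ptp(above(-1,h=90),R); ctrl.hold(.2)
c,im=grab("wrist","p0"); c2,im2=grab("scene","p0s")
print(ctrl.read_state()["grip_width"],ctrl.read_state()["t"])
E
```

```text
49.56877138807841 34.7667
```

View pics/p0.png

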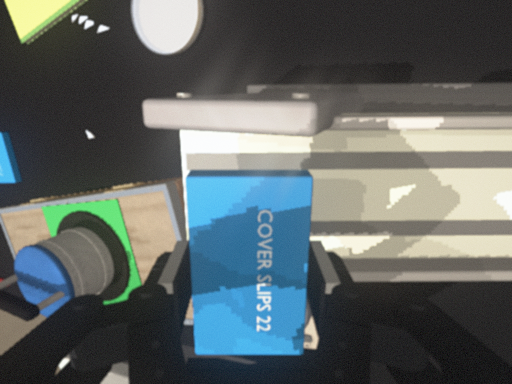

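The carton hangs level at (250,262), parallel to the lane; the lane's far floor edge is at row ~131 and near edge at row ~269 right of the carton.

Run:
```python
from ops import *
c,im=load("p0"); O=np.array([533.5,-406,142.])
def onplane(uv,off):
    o,d=ray(c,uv); X=o+d*((off-(o-O)@n)/(d@n)); return (X-O)@sl,(X-O)@v
for off in(-6,-3,0,3,6): print(off,[np.round(onplane(p,off),1).tolist() for p in[(345,131),(500,131),(345,269),(500,269)]])
zc=float(np.load("pickz.npy")); print("carton top",[np.round(onplane(p,90+12),1).tolist() for p in[(188,171),(312,171),(195,355),(303,355)]])
for r in range(118,140,2): print(r,im[r,360].tolist(),im[r,500].tolist())
print([ (r,im[r,345].tolist(),im[r,500].tolist()) for r in range(258,286,3)])
```

```text
-6 [[-67.1, 44.5], [-172.8, 44.5], [-75.9, -61.5], [-195.8, -61.6]]
-3 [[-66.3, 44.9], [-170.6, 44.9], [-75.0, -59.8], [-193.3, -59.8]]
0 [[-65.4, 45.3], [-168.4, 45.3], [-74.0, -58.0], [-190.9, -58.1]]
3 [[-64.6, 45.7], [-166.2, 45.7], [-73.1, -56.3], [-188.4, -56.3]]
6 [[-63.7, 46.1], [-164.0, 46.1], [-72.1, -54.6], [-185.9, -54.6]]
carton top [[21.8, 43.5], [-25.6, 43.5], [23.1, -42.9], [-26.2, -42.9]]
118 [176, 191, 200] [158, 173, 181]
120 [198, 213, 226] [168, 182, 193]
122 [153, 165, 177] [168, 180, 190]
124 [139, 148, 157] [166, 180, 190]
126 [139, 150, 158] [157, 168, 178]
128 [123, 133, 140] [137, 152, 159]
130 [132, 148, 154] [172, 199, 207]
132 [146, 168, 176] [180, 208, 215]
134 [145, 168, 172] [183, 208, 217]
136 [149, 169, 176] [200, 224, 230]
138 [163, 187, 194] [198, 224, 230]
[(258, [118, 133, 137], [100, 108, 113]), (261, [93, 99, 104], [95, 102, 106]), (264, [86, 93, 96], [92, 102, 107]), (267, [60, 64, 66], [91, 97, 104]), (270, [51, 55, 53], [113, 120, 127]), (273, [45, 47, 48], [155, 169, 178]), (276, [40, 44, 42], [159, 174, 185]), (279, [39, 45, 43], [148, 159, 168]), (282, [43, 46, 45], [39, 42, 43]), (285, [45, 49, 45], [40, 41, 43])]
```

Run:
```python
from ops import *
c,im=load("p0"); O=np.array([533.5,-406,142.])
def onplane(uv,off):
    o,d=ray(c,uv); X=o+d*((off-(o-O)@n)/(d@n)); return (X-O)@sl,(X-O)@v
for dz in(-4,0,4): print(dz,[np.round(onplane((480,r),o+dz),1)[1] for r,o in[(129,22),(129,0),(119,22),(258,0),(271,22),(280,22)]])
o=cam("wrist"); X=-c[1].T@c[2]; print("cam lane",(X-O)@sl,(X-O)@v,(X-O)@n)
g=im[240:262,470:490].mean((1,2));print(g.round())
```

```text
-4 [np.float64(48.9), np.float64(46.1), np.float64(54.9), np.float64(-51.0), np.float64(-49.2), np.float64(-56.3)]
0 [np.float64(49.4), np.float64(46.6), np.float64(55.3), np.float64(-48.8), np.float64(-46.8), np.float64(-53.8)]
4 [np.float64(49.9), np.float64(47.1), np.float64(55.7), np.float64(-46.7), np.float64(-44.5), np.float64(-51.3)]
cam lane -1.3627008847797144 75.25606929337182 229.1108439402478
[219. 219. 218. 218. 218. 218. 218. 219. 218. 218. 218. 217. 217. 217.
 212. 200. 176. 141. 109.  97.  97.  97.]
```

Lane centre is within 1 mm of my frame and the carton is centred. Lowering it.

```bash
cat >> ops.py <<'E'
def place(sg,lat=0.5):
    R=Rlane(sg); ctrl.move_l(above(sg,lat,30),rot=R,vel=100)
    hit=ctrl.move_l(above(sg,lat,-12),vel=20,threshold=2.5); s=ctrl.read_state()
    h=(s["eef_pos"]-above(sg,lat,0))@n; print("floor contact",hit,"h",h,s["force"].round(1),s["grip_width"])
    return h
def release(sg,lat,h):
    ctrl.move_l(above(sg,lat,h+1),vel=20)
    ctrl.gripper_to(66); ctrl.hold(.2); ctrl.move_l(above(sg,lat,h+40),vel=40); ctrl.move_l(above(sg,lat,h+130),vel=150); ctrl.hold(.8)
E
python3 - <<'E'
from ops import *
h=place(-1); print(ctrl.read_state()["t"])
if -6<h<10:
    release(-1,.5,h)
    c,im=grab("wrist","q0"); grab("scene","q0s"); print(ctrl.read_state()["t"])
E
```

```text
floor contact True h 2.051314764903178 [-0.2 -0.7  2.9] 49.531081069746236
36.85
40.4167
```

View pics/q0.png

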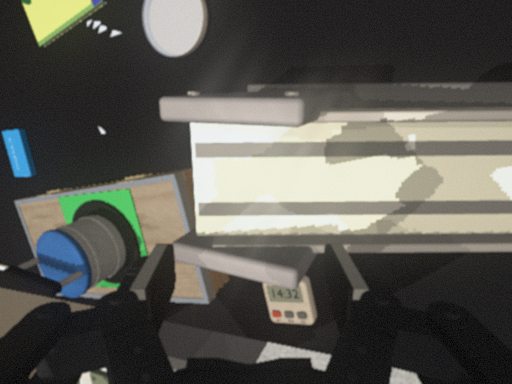

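The mouth is empty (carton slid down); the second carton shows at (17,153). I'll re-measure it before picking.

Run:
```python
from ops import *
ctrl.move_l((480,-300,420),vel=250)
ctrl.move_l((430,-130,400),rot=down(np.pi-1e-3),vel=250); ctrl.move_l((430,100,400),vel=250)
ctrl.move_ptp((590,150,380),down(0.)); ctrl.hold(.1); c,im=grab("wrist","k2")
L=cartons(c,im,12,800); print(np.round(L,2))
L=[k for k in L if abs(k[2]-51.5)<4 and abs(k[3]-86)<5]
if len(L)==1:
    x,y,_,_,sh=L[0]; pick(x-.4,y+.1,sh); transit(); ctrl.move_ptp(above(-1,h=90),Rlane(-1)); ctrl.hold(.1); grab("wrist","p1"); print(ctrl.read_state()["grip_width"],ctrl.read_state()["t"])
```

```text
Traceback (most recent call last):
host.MotionError: the arm cannot follow that straight line within its joint ranges
```

Nothing was moved by that line except the retreat; I'll use a joint-space move with the intermediate waypoint.

Run:
```python
from ops import *
ctrl.move_ptp((430,-130,420),down(0.)); ctrl.move_l((430,100,420),vel=250)
ctrl.move_ptp((590,150,380),down(0.)); ctrl.hold(.1); c,im=grab("wrist","k2")
L=cartons(c,im,12,800); print(np.round(L,2))
L=[k for k in L if abs(k[2]-51.5)<4 and abs(k[3]-86)<5]
if len(L)==1:
    x,y,_,_,sh=L[0]; pick(x-.4,y+.1,sh); transit(); ctrl.move_ptp(above(-1,h=90),Rlane(-1)); ctrl.hold(.1); grab("wrist","p1"); print(ctrl.read_state()["grip_width"],ctrl.read_state()["t"])
```

```text
[[ 3.6866e+02 -2.0914e+02  5.9710e+01  7.9230e+01 -1.0000e-01]
 [ 5.6131e+02  1.2206e+02  5.1680e+01  8.7070e+01  1.5700e+00]]
contact True 66.09541839436176
grip 49.439882703019656 27.257185578346252
49.36151007124897 55.7417
```

Run:
```python
import cv2,numpy as np
a=cv2.imread("pics/p1.png") if cv2.haveImageReader("pics/p1.png") else cv2.imread("pics/k2.png")
cv2.imwrite("pics/m6.png",np.hstack([cv2.resize(a,(400,300)),cv2.resize(cv2.imread("pics/k2.png"),(400,300))]))
```

```text
(no output)
```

View pics/m6.png

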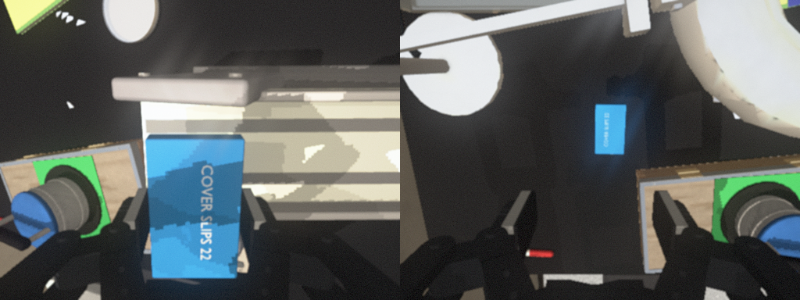

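The second carton is held squarely over the mouth (left tile (195,205)). I'll release it and view the queue.

Run:
```python
from ops import *
h=place(-1)
if -6<h<10:
    release(-1,.5,h)
    ctrl.move_ptp((540,-500,430),down(0.)); ctrl.hold(.1)
    c,im=grab("wrist","q1"); cv2.imwrite("pics/q1c.png",cv2.resize(im[50:290,60:500],(800,436))); print(ctrl.read_state()["t"])
    O=np.array([533.5,-406,142.])+v*.5
    def onplane(p,off):
        o,d=ray(c,p); X=o+d*((off-(o-O)@n)/(d@n)); return (X-O)@sl,(X-O)@v
    for b in blobs(im,(92,110,110),(112,255,255),300):
        P=np.array([onplane(p,12) for p in b],np.float32)
        r=cv2.minAreaRect(P)
        if abs(r[0][1])<60: print(np.round(r[0],1),np.round(r[1],1),r[2])
```

```text
floor contact True h 2.037545953047093 [-0.3 -1.5  4.1] 49.169310598975294
61.9333
[-227.6   -2. ] [ 88.5 104.4] 88.94608306884766
```

View pics/q1c.png

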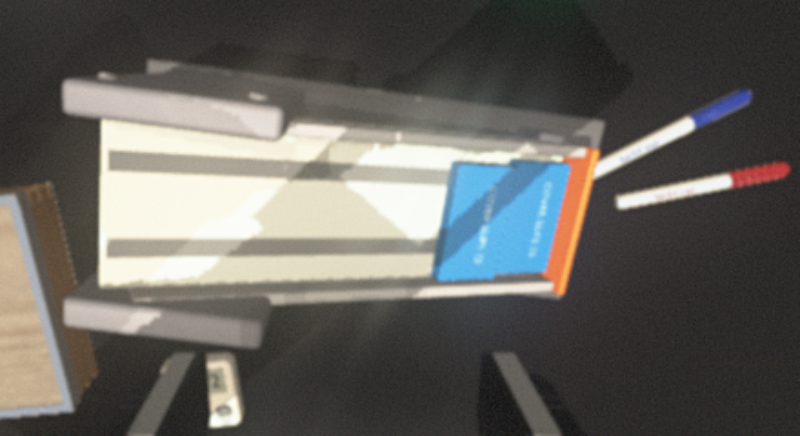

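Both cartons are queued flat against the orange stop at (510,220), filling 104 mm along the lane. Before returning the canister I check that no patch of bench under the lamp was hidden from every view so far.

Run:
```python
from h import *
# ring: fit centre from top & lamp0 roughly
ctr=np.array([741,-42.]); ro,ri=150,70
def hit(cp,X):
    for z in np.linspace(165,270,15):
        f=(z-X[2])/(cp[2]-X[2])
        if not 0<f<1: continue
        r=np.linalg.norm((X+f*(cp-X))[:2]-ctr)
        if ri<r<ro: return True
    return False
V={}
for nme in("top1","scene1","lamp0","p0","p1","q0","d1","k0","k2","b0"):
    c,im=load(nme); V[nme]=(c,-c[1].T@c[2])
for x in range(560,1000,30):
    row=""
    for y in range(150,-260,-30):
        X=np.array([x,y,10.]); ok="."
        for k,(c,cp) in V.items():
            pz=(c[1]@X+c[2])[2]
            if pz<=0: continue
            q=proj(c,X)[0]
            if 0<q[0]<512 and 0<q[1]<(384 if k in("top1","scene1") else 230) and not hit(cp,X) and not(k=="scene1" and q[0]>270): ok={"top1":"t","scene1":"s","lamp0":"l"}.get(k,"w");break
        row+=ok
    print(x,row)
c,im=load("top1")
print("bench far edge",onz(c,(300,112),0))
```

```text
560 tttttttttttttt
590 tttttttttttttt
620 tttttttttttttt
650 ttttsssssttttt
680 tttssssssssttt
710 ttsssssssssttt
740 ttsssssssssstt
770 tsssssttsssstt
800 tssstttttssstt
830 tssstttttsssst
860 tssssttts....t
890 tssssss......t
920 tsssss......tt
950 ttssss......tt
980 tttss......ttt
bench far edge [ 936.75148718 -296.9924478     0.        ]
```

All reachable bench is covered: only two cartons exist. Returning the canister to its recorded pose.

Run:
```python
from ops import *
g=np.load("grasp.npz"); R=down(float(g["a"])); M=(427.7,-121.9); P=g["cmd"]; z=232.4
ctrl.gripper_to(55); ctrl.move_ptp((480,-300,430),R); ctrl.move_ptp((*M,420),R); ctrl.move_l((*M,320),vel=150); ctrl.move_l((*M,z),vel=60,threshold=8)
ctrl.gripper_to(5,force=60); s=ctrl.read_state(); print(s["grip_width"],s["grasp_force"],s["eef_pos"])
ctrl.move_l((*M,z+6),vel=30); ctrl.move_l((*M,430),vel=150)
ctrl.move_l((P[0],P[1],430),vel=200); ctrl.move_l((P[0],P[1],362),vel=80)
print(ctrl.move_l((P[0],P[1],345),vel=20,threshold=5)); s=ctrl.read_state(); print(s["eef_pos"],s["force"],s["wrist_torque"],s["t"])
if s["eef_pos"][2]>347:
    ctrl.gripper_to(50); ctrl.hold(.3); ctrl.move_l((P[0],P[1],430),vel=120)
    ctrl.move_ptp((470,-430,430),down(0.)); ctrl.hold(.2)
    c,im=grab("wrist","f0"); grab("top","f0t")
    cv2.imwrite("pics/f0c.png",cv2.resize(im[:200,60:500],(800,364)))
    for b in blobs(im,(100,120,60),(120,255,255),3000):
        hh=cv2.convexHull(np.array([onz(c,p,263)[:2] for p in b],np.float32)); print(cv2.minEnclosingCircle(hh))
```

```text
12.60940178255881 60.38398504257202 [ 427.61341205 -121.96915466  232.60578264]
True
[ 535.12679322 -402.50167174  351.69645402] [-0.37911128  0.94202377  4.82356431] [ 0.01425599 -0.04914196  0.0042565 ] 72.0
((523.0535278320312, -400.3391418457031), 41.38808059692383)
((540.7742919921875, -404.35040283203125), 44.2991943359375)
```

View pics/f0c.png

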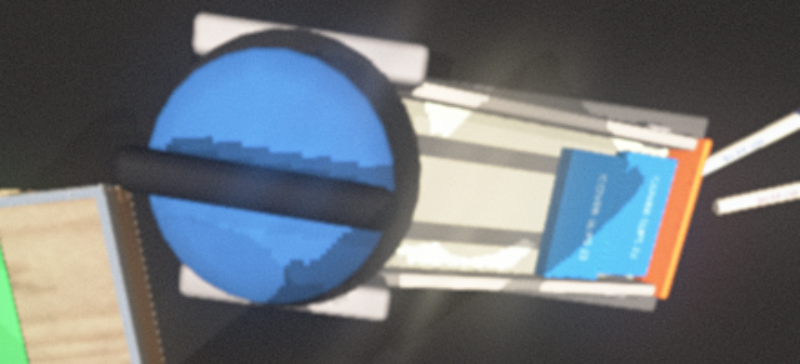

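The canister stands over the mouth on both cheeks at its original height, and the cartons are still queued at the stop ((605,215)). Handing in.

```bash
python3 -c "
from plant import ctrl
print(ctrl.finish_job())"
```

```text
the job is handed in; nothing more can be done
None
```

I found two cartons on the bench and queued both flat against the orange stop, then stood the canister back over the mouth where it was. The job is handed in at about 75 s of robot time, and no verdict came back.

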